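# Cock the spring setter on the upholstery bench

## Robot

A 7-joint arm with a two-finger parallel gripper is mounted at the origin on the work surface. World frame = base frame: x ahead of the robot, y to its left, z up, the work surface at z = 0. Lengths are in m, angles in rad, forces in N, time in s.
With the tool pointing down it reaches from about 0.425 to 0.925 m from the base axis. Payload 6.8 kg.
Tool frame: the origin (TCP) lies at the very end of the fingers, on their centre line; the grasp point (between the pads) lies 19 mm behind it; z points along the fingers, y is the direction in which the jaws open and shut (so a half turn about z gives the same grasp; the last joint's range is limited). The gripper opens to 85 mm and grips with 20 to 120 N. Pads are 22 mm wide; open, the fingers measure 114 mm over their backs; the gripper's body (76 mm by 85 mm) begins 54 mm behind the grasp point. The pads swing forward as they close: fully open they stand 13 mm farther back than shut.
Start: joints at [-1.382, 0.477, 0.022, 1.555, -0.011, 1.109, -0.083], TCP at [0.197, 0.646, 0.231] pointing down, gripper open.
Joint ranges: [-2.96, 2.96], [-0.34, 2.1], [-1.41, 1.46], [0.24, 2.44], [-1.37, 4.51], [0.17, 1.92], [-2.96, 2.96]. Speed limits (rad/s): [2.39, 2.39, 3.14, 3.14, 3.14, 3.14, 3.14].

## Interface

Orientations are given as a unit quaternion [w, x, y, z].
In Python, from station import bot gives the robot as it stands.
- The arm moves only by the tool move_arm, never from a script. Its argument "commands" is text: rows parted by semicolons, each of 7 numbers parted by spaces: the opening, from 0 (shut) to 1 (fully open), then the shift along the tool's x, y, z in cm, then the turn, a rotation vector about the tool's x, y, z in degrees. In form: gripper tx ty tz rx ry rz; .... A call has 1 to 12 rows; each row shifts and turns the commanded pose from where the row before left it, along the tool's axes as they then stand; what a row does not reach is not made up. A row lasts 1/12 s, in which the tool goes at most 41.7 mm and 7.16 degrees, less where a joint would pass 70% of its speed; a pose out of reach is approached as far as the arm can. A call with a gripper value outside its range is refused whole. The fingers move at their own pace and stop on an object; "force" is the grip in N (left out, the last holds). Time passes only in rows, so rows that do not move let the fingers close. It gives the time, the measured TCP pose, the force and the opening at its end, in the units of the state.
- bot.get_obs(): the state, without advancing time (a new reading comes with each control period).
- bot.read_camera(name): name is "side" or "top" or "wrist"; returns a dict with "img" (384x512x3 uint8, red, green, blue), "K" (3x3 intrinsics, pixels), "rvec" (rotation vector, rad) and "tvec" (3), from world to camera coordinates, as OpenCV has them; the wrist camera has in their place "hand_eye" (4x4, takes a point from camera to tool coordinates, whose origin is the TCP and whose axes are the flange's). Camera axes: x right, y down, z forward; pixel columns grow to the right and rows downward; lengths in m; the calibration is good to about 2 mm. A picture is of the moment at which its call begins: read the wrist's pose just before it. There is no depth.
- bot.hand_in(): hands the job in, once; it reports no verdict.
The state is a dict: "t": time; "q": joint angles; "joint_vel": joint speeds; "joint_torque": joint torques, N m; "eef_pos": TCP position; "tool_rot": TCP orientation; "contact_force": force on the tool from outside, world axes, zero at the start; "torque": the same for the moment, N m; "gripper_width": opening from 0.0 (shut) to 1.0 (fully open).
Only numpy, scipy, OpenCV 4.12 (cv2) and the standard library are available. Lean on these libraries where they do the work, as an engineer would, in place of code of your own. Each camera call takes 0.05 s, during which the arm holds its last target. There are 200 camera calls.

## Task

Cock the bench's spring setter ready for its next strike: draw the striker arm by its wooden handles up and back against its spring until the catch drops over its pin, without pressing it hard into the rubber buffer just behind, then ease the arm gently onto the hair-trigger catch, let go and leave it standing cocked. Never let the arm fly or snap back, and leave the jar, spool and hammer where they are.

Things in the scene. Friction and masses are not known exactly. Their poses are not given: they have to be found in the camera images.
- setter: spring setter, a painted machine fixed to the bench. Base plate 260 x 120 x 15 mm, from -160 to +100 mm along its x. Origin on the plate's underside below the striker's hinge; z up, x from the anvil (at -125 mm) towards the catch post (50 mm wide, up to 170 mm high, about x = 47 to 73 mm). The post is clamped in a slot up to 12 mm either way along x, so where the arm hooks must be found by feel
- hinge (a point): middle of the striker's hinge, 55 mm above the setter's origin, between two cheeks that rise to 70 mm. The arm swings about the machine's y axis here
- striker (a joint): sprung arm (rad): 0 = level towards -x with its hammer head on the anvil; grows as it is drawn up and back, pi/2 = upright. 12 mm square bar, 150 mm long, a head 26 mm across at 125 mm, a cross bar with two handles at its end. The spring pulls it to 0: at the handles about 5 N at the start, 8.5 N near the catch
- latch_pin (a point): middle of the 8 mm thick pin on the arm's right (-y) side, 90 mm from the hinge. About 0.25 rad before hooking it starts to lift the nose of the steel hair-trigger catch on the post (145 mm up; 2 to 3.5 N more at the handles); at 1.43 to 1.71 rad the nose drops in front of it and the force dips. Once hooked, 8 N pressed forward at the handles beyond the spring, or lifting the nose, fires it
- grip_left (a point): centre of the left (+y) handle, a free-turning wooden sleeve 16 mm thick and 50 mm long lying along the machine's y, its centre 50 mm left of the arm's middle and 150 mm from the hinge (so 55 mm above the bench at the start)
- grip_right (a point): centre of the right (-y) handle, the mirror image of the left one. Drawn 3 to 4 mm (at the handles) past the hooking angle the arm meets a small rubber buffer on the post: the force at the handles then climbs by about 3.2 N per mm. More than about 8 N over the spring there (14 N on the buffer itself) crushes it; the bare arm must not be squeezed either
- tack_jar: closed jar 60 mm across and 85 mm high with tacks, left of the machine; origin at its underside
- thread_spool_mid (a point): wooden thread spool 48 mm across and 60 mm high, right of the machine; point at its centre
- tack_hammer_grip (a point): small hammer 200 mm long lying on the bench further to the right; point on its handle

How it is judged:
On the way:
1. the striker arm is drawn up off the anvil past half-way (value of joint striker above 0.8 rad), for 0.2 s.
At the end, for the whole second after the job is handed in: the striker stands cocked by itself on the catch (joint between 1.40 and 1.74 rad), at rest (below 0.1 rad/s) (value of joint striker between 1.4 and 1.74 rad and velocity of joint striker between -0.1 and 0.1 rad/s); the robot touches nothing.
It fails at once if the striker flies or snaps forward (faster than 1.2 rad/s): fired, slipped or let go short of the catch (velocity of joint striker below -1.2 rad/s).
It fails at once if the arm's bare bar is pressed on with more than 14 N, by the rubber buffer or by anything else (contact force between striker_c0 and anything else above 14 N).
It fails at once if the jar, spool or hammer is moved by more than 20 mm (distance of any of tack_jar, thread_spool_mid, tack_hammer_grip from where it was at the start of the episode above 0.02 m).
It also fails if it takes over 72 s, if anything falls off the work surface, if the arm or the gripper's body presses on something with over 40 N, if the wrist force passes 120 N, or if a joint passes its speed limit or range.

## Working session

There is one attempt and no reset: what is moved stays moved. The work goes in short steps, Python scripts to look and compute and a tool call to move; the robot and the scene stay as the last step left them, time stands still between calls to the robot, and variables do not carry over. Pictures are saved under pics/ and viewed, about 8 in all and at most 12, crops included, and the job is handed in when it is done.

Besides the shell and the picture viewer there is one more tool, called after "Emit:" as name(argument=value, ...), one argument or row to a line, values as JSON. move_arm: Moves the arm, as the interface text tells. Its arguments: {"type":"object","properties":{"commands":{"type":"string"},"force":{"type":"number"}},"required":["commands"]}

```bash
ls; mkdir -p pics; python3 - <<'E'
from station import bot
import cv2
o=bot.get_obs(); print({k:(v if not hasattr(v,'round') else v) for k,v in o.items()})
ims=[]
for n in("side","top"):
    c=bot.read_camera(n); cv2.imwrite(f"pics/{n}0.png",c["img"][:,:,::-1])
    print(n,c["K"],c["rvec"],c["tvec"])
    ims.append(c["img"][:,:,::-1])
c=bot.read_camera("wrist");cv2.imwrite("pics/wrist0.png",c["img"][:,:,::-1]);print(c["K"],c["hand_eye"])
E
```

```text
pics
{'t': 0.0, 'q': array([-1.38209293,  0.47779558,  0.02236307,  1.55650084, -0.01152125,
        1.10929688, -0.08311834]), 'joint_vel': array([ 0.00142094, -0.00035172,  0.00061435, -0.00073814, -0.00013168,
        0.00155773, -0.00024654]), 'joint_torque': array([-5.32386675e-04, -5.96441817e+01,  1.60782225e+00, -2.81197429e+01,
        1.25022573e-02,  9.33405769e-03, -5.27384813e-06]), 'eef_pos': array([0.1972577 , 0.64488801, 0.23030835]), 'tool_rot': array([-7.30165315e-05,  1.47871101e-01,  9.89006199e-01, -9.33285082e-04]), 'contact_force': array([-0.05253084,  0.64467563, -0.30018464]), 'torque': array([-0.00608012, -0.01294129, -0.06102205]), 'gripper_width': 1.0011609747160084}
side [[349.16145881   0.         251.91735075]
 [  0.         349.16145881 195.4080222 ]
 [  0.           0.           1.        ]] [ 1.97107344 -0.85116688  0.45021011] [-0.41792053  0.29100638  0.50895426]
top [[395.39883125   0.         252.89822174]
 [  0.         395.39883125 190.09838597]
 [  0.           0.           1.        ]] [ 2.12358954 -2.13521717  0.20509482] [-0.01929335  0.60296651  1.01923994]
[[274.28906933   0.         255.04422392]
 [  0.         274.28906933 191.72987143]
 [  0.           0.           1.        ]] [[-2.12584652e-04 -9.55370168e-01 -2.95411233e-01  7.57909140e-02]
 [ 9.99999789e-01 -2.17553936e-05 -6.49264929e-04 -4.68658194e-04]
 [ 6.13861556e-04 -2.95411309e-01  9.55369971e-01 -1.41976603e-01]
 [ 0.00000000e+00  0.00000000e+00  0.00000000e+00  1.00000000e+00]]
```

View pics/side0.png

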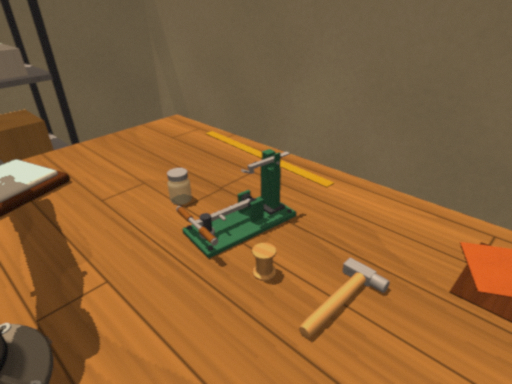

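View pics/top0.png

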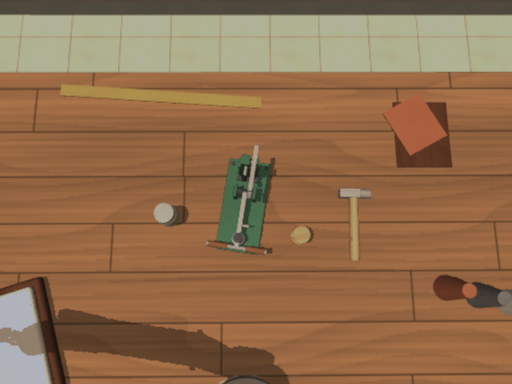

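The setter lies around top px (243,205): handles at about (237,247), post end near (253,165). The jar is at (165,214), the spool at (301,235) and the hammer at (355,225). Next I'll measure the pose from enlarged crops.

```bash
cat > h.py <<'E'
import cv2,numpy as np
from station import bot
def ray(c,uv):
    R=cv2.Rodrigues(c["rvec"])[0]; d=R.T@np.linalg.inv(c["K"])@np.array([uv[0],uv[1],1.]); return -R.T@np.ravel(c["tvec"]),d
def onz(c,uv,z):
    o,d=ray(c,uv); return o+d*(z-o[2])/d[2]
def proj(c,P): return cv2.projectPoints(np.float64(P).reshape(-1,1,3),c["rvec"],c["tvec"],c["K"],None)[0].reshape(-1,2)
E
python3 - <<'E'
from h import *
c=bot.read_camera("top"); im=c["img"][:,:,::-1].copy()
h=cv2.cvtColor(im,cv2.COLOR_BGR2HSV)
m=cv2.inRange(h,(50,80,20),(95,255,255)); m[:80]=0
ct=max(cv2.findContours(m,0,2)[0],key=cv2.contourArea); r=cv2.minAreaRect(ct); print(r); b=cv2.boxPoints(r)
for p in b: print(p,onz(c,p,.015).round(4))
for n,p,z in(("barL",(207,243),.055),("barR",(267,251),.055),("head",(239,239),.07),("jar",(165,214),.085),("spool",(301,235),.06)): print(n,onz(c,p,z).round(3))
a=im[140:265,190:330]; cv2.imwrite("pics/topc.png",cv2.resize(a,None,fx=5,fy=4.8,interpolation=2))
s=bot.read_camera("side")["img"][:,:,::-1]
cv2.imwrite("pics/sidec.png",cv2.resize(s[140:290,150:350],None,fx=4,fy=4,interpolation=2))
E
```

```text
((234.29730224609375, 198.71621704101562), (20.878671646118164, 89.104248046875), 9.462322235107422)
[216.67567 240.94595] [0.4684 0.0777 0.015 ]
[231.32433 153.05405] [0.7188 0.0383 0.015 ]
[251.91893 156.48648] [ 0.7084 -0.0208  0.015 ]
[237.27028 244.37839] [0.4587 0.021  0.015 ]
barL [0.461 0.1   0.055]
barR [ 0.439 -0.059  0.055]
head [0.47  0.015 0.07 ]
jar [0.535 0.207 0.085]
spool [ 0.48  -0.149  0.06 ]
```

View pics/topc.png

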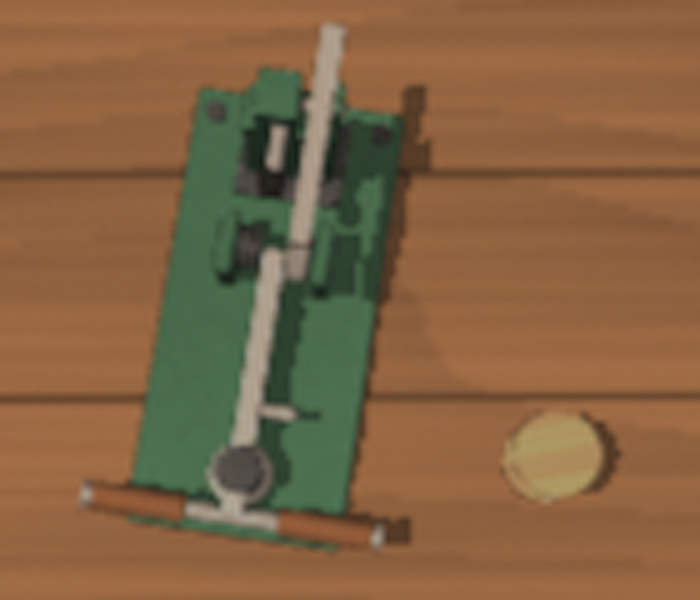

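View pics/sidec.png

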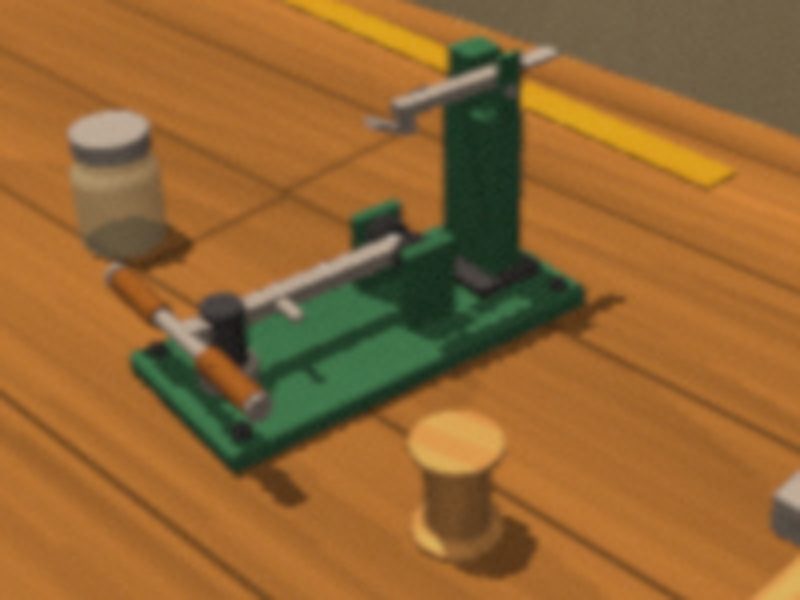

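Topc shows the plate corners at crop (200,88), (405,115), (345,545), and the bar ends at (85,493), (378,537). The side crop confirms the arm is level, with the catch on the post's right side. I'll grip the left handle: it is clear of the catch and the jar.

```bash
python3 - <<'E'
from h import *
from scipy.optimize import least_squares
from scipy.spatial.transform import Rotation as Rn
t=bot.read_camera("top"); s=bot.read_camera("side")
T=lambda x,y:(190+x/5,140+y/4.8); S=lambda x,y:(150+x/4,140+y/4)
ob=[(t,T(200,88),(.1,.06,.015)),(t,T(405,115),(.1,-.06,.015)),(t,T(345,545),(-.16,-.06,.015)),
 (t,T(135,492),(-.15,.05,.055)) ,(t,T(328,525),(-.15,-.05,.055)),
 (s,S(138,290),(-.15,.05,.055)),(s,S(232,378),(-.15,-.05,.055)),(s,S(585,290),(.1,-.06,.015)),(s,S(238,458),(-.16,-.06,.015)),(s,S(135,355),(-.16,.06,.015))]
W=lambda p,P:np.array([p[0]+np.cos(p[2])*P[0]-np.sin(p[2])*P[1],p[1]+np.sin(p[2])*P[0]+np.cos(p[2])*P[1],P[2]])
f=lambda p:np.concatenate([proj(c,W(p,P))[0]-uv for c,uv,P in ob])
r=least_squares(f,[.6,0,-.14],loss='soft_l1'); p=r.x; print(p,np.degrees(p[2])); print(f(p).reshape(-1,2).round(1))
g=W(p,(-.15,.052,.055)); print("grip",g)
o=bot.get_obs(); q=o["tool_rot"]; R=Rn.from_quat([*q[1:],q[0]]); print(R.as_matrix().round(3))
print("tool shift cm",100*R.inv().apply(np.append(g[:2],.2)-o["eef_pos"]))
y=R.as_matrix()[:,1]; print("tool y ang",np.degrees(np.arctan2(y[1],y[0])))
E
```

```text
[ 0.59864595 -0.00138929 -0.15200099] -8.709015304979769
[[-0.3 -1.2]
 [ 0.2 -0.8]
 [-0.8  0.7]
 [ 1.   1.6]
 [-0.2  0.2]
 [ 1.3  1.7]
 [ 0.4  0.5]
 [ 1.5 -1.5]
 [-1.  -0.4]
 [-1.7 -0.9]]
grip [0.45824909 0.0727236  0.055     ]
[[-0.956  0.292 -0.   ]
 [ 0.292  0.956 -0.   ]
 [-0.    -0.    -1.   ]]
tool shift cm [-41.69739239 -47.12798013   3.12769834]
tool y ang 72.99240328227064
```

Emit:
move_arm(
  commands="1 -2.6 -2.95 0.2 0 0 0;1 -2.6 -2.95 0.2 0 0 0;1 -2.6 -2.95 0.2 0 0 0;1 -2.6 -2.95 0.2 0 0 0;1 -2.6 -2.95 0.2 0 0 0;1 -2.6 -2.95 0.2 0 0 0;1 -2.6 -2.95 0.2 0 0 0;1 -2.6 -2.95 0.2 0 0 0;1 -2.6 -2.95 0.2 0 0 0;1 -2.6 -2.95 0.2 0 0 0;1 -2.6 -2.95 0.2 0 0 0;1 -2.6 -2.95 0.2 0 0 0",
)

```text
t: 1.35
eef_pos: [0.3927, 0.214, 0.2076]
tool_rot: [0.0, 0.148, 0.989, 0.0]
contact_force: [1.6, 0.3, 0.1]
gripper_width: 0.998
```

Emit:
move_arm(
  commands="1 -2.6 -2.95 0.2 0 0 0;1 -2.6 -2.95 0.2 0 0 0;1 -2.6 -2.95 0.2 0 0 0;1 -2.6 -2.95 0.2 0 0 0;1 0 0 0 0 0 0;1 0 0 0 0 0 0",
)

```text
t: 1.85
eef_pos: [0.4578, 0.0703, 0.1994]
tool_rot: [0.0, 0.15, 0.989, -0.0]
contact_force: [0.1, 0.7, -0.4]
gripper_width: 1.005
```

Emit:
move_arm(
  commands="1 0 0 0 0 0 6.8;1 0 0 0 0 0 6.8;1 0 0 0 0 0 6.8;1 0 0 0 0 0 6.8;1 0 0 0 0 0 6.8;1 0 0 0 0 0 6.8;1 0 0 0 0 0 6.8;1 0 0 0 0 0 6.8;1 0 0 0 0 0 6.8;1 0 0 0 0 0 6.8;1 0 0 0 0 0 6.8;1 0 0 0 0 0 6.8",
)

```text
t: 2.85
eef_pos: [0.4566, 0.0744, 0.1993]
tool_rot: [-0.0, 0.759, 0.651, 0.0]
contact_force: [1.2, -0.3, 0.6]
gripper_width: 1.0
```

```bash
cat >> h.py <<'E'
from scipy.spatial.transform import Rotation as Rn
P=[.59864595,-.00138929,-.15200099]
def W(Q): c,s=np.cos(P[2]),np.sin(P[2]); return np.array([P[0]+c*Q[0]-s*Q[1],P[1]+s*Q[0]+c*Q[1],Q[2]])
def TR(o): q=o["tool_rot"]; return Rn.from_quat([*q[1:],q[0]])
E
python3 - <<'E'
from h import *
o=bot.get_obs(); R=TR(o); y=R.as_matrix()[:,1]; print(o["t"],o["eef_pos"],np.degrees(np.arctan2(y[1],y[0])),R.as_matrix().round(3),o["contact_force"],o["q"].round(2))
g=W((-.15,.052,.036)); print(g,100*R.inv().apply(g-o["eef_pos"]))
c=bot.read_camera("wrist"); im=c["img"][:,:,::-1].copy()
E_=np.linalg.inv(c["hand_eye"])
for Q in((-.15,.05,.055),(-.15,.075,.055),(-.15,-.05,.055),(0,0,.055)):
    p=E_@np.append(R.inv().apply(W(Q)-o["eef_pos"]),1); u=c["K"]@p[:3]; u=u[:2]/u[2]; print(u); cv2.circle(im,tuple(int(v) for v in u),3,(0,0,255),1)
cv2.imwrite("pics/w1.png",im)
E
```

```text
2.85 [0.45664358 0.0743799  0.19933458] -8.776754349437144 [[ 0.153  0.988 -0.   ]
 [ 0.988 -0.153  0.001]
 [ 0.001 -0.    -1.   ]] [ 1.15176401 -0.28425662  0.63287552] [-0.78  0.17  0.54  2.11 -0.11  0.89 -0.32]
[0.45824909 0.07272361 0.036     ] [-0.15058968  0.18968413 16.33329164]
[257.22370509 182.72477556]
[257.24618354 159.84575978]
[257.14394778 263.90335359]
[389.3110306 225.0499327]
```

View pics/w1.png

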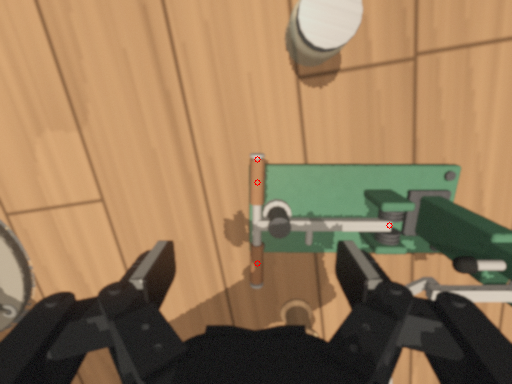

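The wrist view shows the projected handle and hinge marks lying exactly on the parts, with the left handle at px (257,183). Now I descend over it.

Emit:
move_arm(
  commands="1 -0.15 0.19 1.6 0 0 0;1 0 0 1.6 0 0 0;1 0 0 1.6 0 0 0;1 0 0 1.6 0 0 0;1 0 0 1.6 0 0 0;1 0 0 1.6 0 0 0;1 0 0 1.6 0 0 0;1 0 0 1.6 0 0 0;1 0 0 1.6 0 0 0;1 0 0 1.2 0 0 0;1 0 0 0.7 0 0 0;1 0 0 0 0 0 0",
)

```text
t: 3.9
eef_pos: [0.4577, 0.0716, 0.0352]
tool_rot: [-0.001, 0.757, 0.653, -0.001]
contact_force: [0.6, 0.1, -0.3]
gripper_width: 1.0
```

Emit:
move_arm(
  commands="0.4 0 0 0 0 0 0;0.3 0 0 0 0 0 0;0.2 0 0 0 0 0 0;0 0 0 0 0 0 0;0 0 0 0 0 0 0;0 0 0 0 0 0 0;0 0 0 0 0 0 0;0 0 0 0 0 0 0;0 0 0 0 0 0 0;0 0 0 0 0 0 0;0 0 0 0 0 0 0;0 0 0 0 0 0 0",
  force=40,
)

```text
t: 4.9
eef_pos: [0.458, 0.071, 0.0363]
tool_rot: [-0.001, 0.758, 0.652, -0.0]
contact_force: [-4.3, 1.8, 5.9]
gripper_width: 0.177
```

```bash
python3 - <<'E'
from h import *
o=bot.get_obs();print(o)
s=bot.read_camera("side")["img"][:,:,::-1]
cv2.imwrite("pics/s2.png",cv2.resize(s[140:290,150:350],None,fx=4,fy=4,interpolation=2))
E
```

```text
{'t': 4.9, 'q': array([-0.61129909,  0.47231344,  0.39563424,  2.21673525, -0.36609764,
        0.51464631, -0.08288026]), 'joint_vel': array([ 5.76349772e-04, -4.49260409e-05,  1.68365938e-04, -7.58869771e-04,
        1.09225196e-03, -2.24370759e-03,  1.42633340e-04]), 'joint_torque': array([  0.86460773, -40.44254065,   6.31748289, -15.64699173,
         0.23688831,  -1.28247958,   0.06652554]), 'eef_pos': array([0.45800078, 0.0709801 , 0.03634826]), 'tool_rot': array([-7.13069985e-04,  7.58106339e-01,  6.52130407e-01, -4.50609569e-04]), 'contact_force': array([-4.28964561,  1.81215519,  5.8514852 ]), 'torque': array([ 0.29500417,  0.81369624, -0.08287096]), 'gripper_width': 0.1767494320041647}
```

View pics/s2.png

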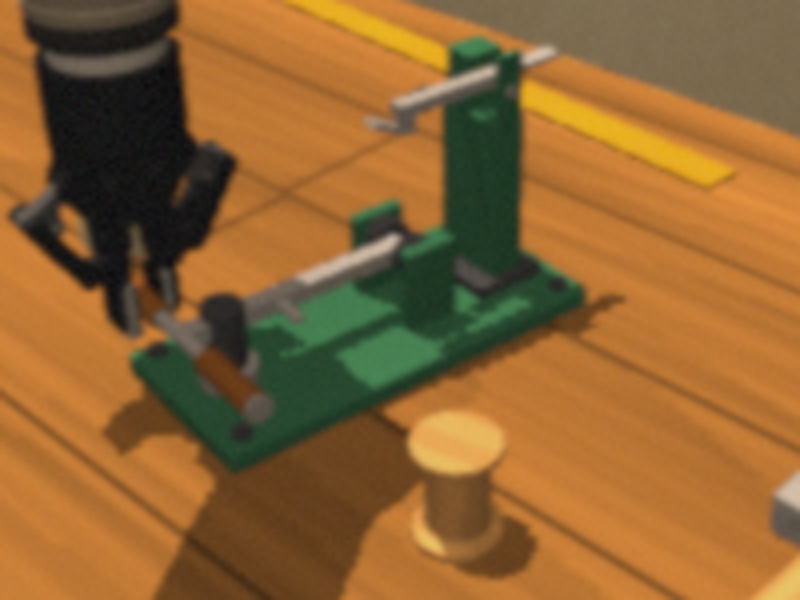

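Both pads hold the left handle (px ~(145,295)). Next I'll compute the arc increments.

```bash
python3 - <<'E'
import numpy as np
th=np.concatenate([np.arange(0,1.001,.05),np.arange(1.04,1.21,.04),np.arange(1.22,1.8,.02)])
p=np.c_[-15*np.cos(th),-15*np.sin(th)]
for a,d in zip(th[1:],np.diff(p,axis=0)): print("%.2f: 0 0 %.2f %.2f"%(a,*d))
E
```

```text
0.05: 0 0 0.02 -0.75
0.10: 0 0 0.06 -0.75
0.15: 0 0 0.09 -0.74
0.20: 0 0 0.13 -0.74
0.25: 0 0 0.17 -0.73
0.30: 0 0 0.20 -0.72
0.35: 0 0 0.24 -0.71
0.40: 0 0 0.27 -0.70
0.45: 0 0 0.31 -0.68
0.50: 0 0 0.34 -0.67
0.55: 0 0 0.38 -0.65
0.60: 0 0 0.41 -0.63
0.65: 0 0 0.44 -0.61
0.70: 0 0 0.47 -0.59
0.75: 0 0 0.50 -0.56
0.80: 0 0 0.52 -0.54
0.85: 0 0 0.55 -0.51
0.90: 0 0 0.58 -0.48
0.95: 0 0 0.60 -0.45
1.00: 0 0 0.62 -0.42
1.04: 0 0 0.51 -0.31
1.08: 0 0 0.52 -0.29
1.12: 0 0 0.53 -0.27
1.16: 0 0 0.55 -0.25
1.20: 0 0 0.55 -0.23
1.22: 0 0 0.28 -0.11
1.24: 0 0 0.28 -0.10
1.26: 0 0 0.28 -0.09
1.28: 0 0 0.29 -0.09
1.30: 0 0 0.29 -0.08
1.32: 0 0 0.29 -0.08
1.34: 0 0 0.29 -0.07
1.36: 0 0 0.29 -0.07
1.38: 0 0 0.29 -0.06
1.40: 0 0 0.30 -0.05
1.42: 0 0 0.30 -0.05
1.44: 0 0 0.30 -0.04
1.46: 0 0 0.30 -0.04
1.48: 0 0 0.30 -0.03
1.50: 0 0 0.30 -0.02
1.52: 0 0 0.30 -0.02
1.54: 0 0 0.30 -0.01
1.56: 0 0 0.30 -0.01
1.58: 0 0 0.30 -0.00
1.60: 0 0 0.30 0.01
1.62: 0 0 0.30 0.01
1.64: 0 0 0.30 0.02
1.66: 0 0 0.30 0.02
1.68: 0 0 0.30 0.03
1.70: 0 0 0.30 0.04
1.72: 0 0 0.30 0.04
1.74: 0 0 0.30 0.05
1.76: 0 0 0.30 0.05
1.78: 0 0 0.29 0.06
1.80: 0 0 0.29 0.07
```

Emit:
move_arm(
  commands="0 0 0.02 -0.75 0 0 0;0 0 0.06 -0.75 0 0 0;0 0 0.09 -0.74 0 0 0;0 0 0.13 -0.74 0 0 0;0 0 0.17 -0.73 0 0 0;0 0 0.20 -0.72 0 0 0;0 0 0 0 0 0 0",
  force=60,
)

```text
t: 5.53
eef_pos: [0.4647, 0.0699, 0.0817]
tool_rot: [-0.001, 0.758, 0.652, -0.0]
contact_force: [-6.2, 2.6, -4.9]
gripper_width: 0.166
```

```bash
cat >> h.py <<'E'
def st():
    o=bot.get_obs(); d=o["eef_pos"]+TR(o).apply([0,0,-.019])-W((0,0,.055)); c,s=np.cos(P[2]),np.sin(P[2])
    x=c*d[0]+s*d[1]; y=-s*d[0]+c*d[1]; th=np.arctan2(d[2],-x); F=o["contact_force"]; fx=c*F[0]+s*F[1]; fy=-s*F[0]+c*F[1]
    t=np.array([np.sin(th),np.cos(th)]); r=np.array([-np.cos(th),np.sin(th)])
    print("t %.2f th %.4f r %.1f y %.1f Ftan %.2f Frad %.2f Fy %.2f w %.3f"%(o["t"],th,1e3*np.hypot(x,d[2]),y*1e3,np.dot(t,[fx,F[2]]),np.dot(r,[fx,F[2]]),fy,o["gripper_width"]),o["q"].round(2))
E
python3 -c "from h import *;st()"
```

```text
t 5.53 th 0.3092 r 150.3 y 50.2 Ftan -6.59 Frad 4.70 Fy 1.62 w 0.166 [-0.66  0.39  0.46  2.18 -0.3   0.62 -0.14]
```

Ftan is −6.6 N, which matches the spring. Continuing the draw.

Emit:
move_arm(
  commands="0 0 0.24 -0.71 0 0 0;0 0 0.27 -0.70 0 0 0;0 0 0.31 -0.68 0 0 0;0 0 0.34 -0.67 0 0 0;0 0 0.38 -0.65 0 0 0;0 0 0.41 -0.63 0 0 0;0 0 0.44 -0.61 0 0 0;0 0 0.47 -0.59 0 0 0;0 0 0.50 -0.56 0 0 0;0 0 0.52 -0.54 0 0 0;0 0 0 0 0 0 0",
)

```text
t: 6.45
eef_pos: [0.5035, 0.0638, 0.1452]
tool_rot: [-0.001, 0.758, 0.652, -0.0]
contact_force: [-6.7, 3.3, -3.2]
gripper_width: 0.164
```

```bash
python3 -c "from h import *;st()"
```

```text
t 6.45 th 0.8103 r 150.8 y 50.0 Ftan -7.35 Frad 2.57 Fy 2.30 w 0.164 [-0.67  0.34  0.52  2.06 -0.23  0.8  -0.17]
```

Emit:
move_arm(
  commands="0 0 0.55 -0.51 0 0 0;0 0 0.58 -0.48 0 0 0;0 0 0.60 -0.45 0 0 0;0 0 0.62 -0.42 0 0 0;0 0 0.51 -0.31 0 0 0;0 0 0.52 -0.29 0 0 0;0 0 0 0 0 0 0;0 0 0 0 0 0 0",
)

```text
t: 7.12
eef_pos: [0.5357, 0.0587, 0.1691]
tool_rot: [-0.001, 0.758, 0.652, -0.001]
contact_force: [-9.0, 2.5, -1.6]
gripper_width: 0.166
```

```bash
python3 -c "from h import *;st()"
```

```text
t 7.12 th 1.0791 r 150.9 y 49.9 Ftan -8.94 Frad 3.02 Fy 1.13 w 0.166 [-0.65  0.36  0.53  1.97 -0.23  0.88 -0.15]
```

Emit:
move_arm(
  commands="0 0 0.53 -0.27 0 0 0;0 0 0.55 -0.25 0 0 0;0 0 0.55 -0.23 0 0 0;0 0 0 0 0 0 0;0 0 0 0 0 0 0",
)

```text
t: 7.53
eef_pos: [0.5518, 0.0562, 0.1766]
tool_rot: [-0.001, 0.758, 0.652, -0.001]
contact_force: [-8.2, 2.7, -0.6]
gripper_width: 0.167
```

```bash
python3 -c "from h import *;st()"
```

```text
t 7.53 th 1.1983 r 151.0 y 49.8 Ftan -8.16 Frad 2.54 Fy 1.47 w 0.167 [-0.63  0.38  0.53  1.93 -0.24  0.9  -0.14]
```

Emit:
move_arm(
  commands="0 0 0.28 -0.11 0 0 0;0 0 0.28 -0.10 0 0 0;0 0 0.28 -0.09 0 0 0;0 0 0 0 0 0 0;0 0 0 0 0 0 0",
)

```text
t: 7.95
eef_pos: [0.56, 0.0549, 0.1796]
tool_rot: [-0.001, 0.758, 0.652, -0.001]
contact_force: [-9.6, 2.8, 0.6]
gripper_width: 0.164
```

```bash
python3 -c "from h import *;st()"
```

```text
t 7.95 th 1.2563 r 151.0 y 49.8 Ftan -9.21 Frad 3.66 Fy 1.34 w 0.164 [-0.62  0.39  0.53  1.9  -0.24  0.92 -0.13]
```

Emit:
move_arm(
  commands="0 0 0.29 -0.09 0 0 0;0 0 0.29 -0.08 0 0 0;0 0 0.29 -0.08 0 0 0;0 0 0 0 0 0 0;0 0 0 0 0 0 0",
)

```text
t: 8.37
eef_pos: [0.5686, 0.0535, 0.1822]
tool_rot: [-0.001, 0.758, 0.652, -0.001]
contact_force: [-8.8, 2.1, 1.1]
gripper_width: 0.166
```

```bash
python3 -c "from h import *;st()"
```

```text
t 8.37 th 1.3169 r 151.0 y 49.8 Ftan -8.48 Frad 3.31 Fy 0.78 w 0.166 [-0.61  0.4   0.53  1.88 -0.25  0.93 -0.12]
```

Emit:
move_arm(
  commands="0 0 0.29 -0.07 0 0 0;0 0 0.29 -0.07 0 0 0;0 0 0.29 -0.06 0 0 0;0 0 0 0 0 0 0;0 0 0 0 0 0 0",
)

```text
t: 8.78
eef_pos: [0.5767, 0.0523, 0.1841]
tool_rot: [-0.002, 0.758, 0.652, -0.002]
contact_force: [-9.5, 2.2, 0.8]
gripper_width: 0.167
```

```bash
python3 -c "from h import *;st()"
```

```text
t 8.78 th 1.3725 r 151.0 y 49.7 Ftan -9.41 Frad 2.74 Fy 0.77 w 0.167 [-0.6   0.41  0.53  1.86 -0.25  0.94 -0.11]
```

Emit:
move_arm(
  commands="0 0 0.30 -0.05 0 0 0;0 0 0.30 -0.05 0 0 0;0 0 0 0 0 0 0;0 0 0 0 0 0 0;0 0 0 0 0 0 0",
)

```text
t: 9.2
eef_pos: [0.5825, 0.0514, 0.1851]
tool_rot: [-0.002, 0.758, 0.652, -0.002]
contact_force: [-8.7, 2.0, 1.8]
gripper_width: 0.168
```

```bash
cat > a.py <<'E'
from h import *
st(); # averaging via camera calls (0.05 s holds)
L=[]
for i in range(4):
    bot.read_camera("side"); o=bot.get_obs(); F=o["contact_force"]; L.append(np.cos(P[2])*F[0]+np.sin(P[2])*F[1])
print("fx mean",np.mean(L),np.round(L,1))
E
python3 a.py
```

```text
t 9.20 th 1.4123 r 151.0 y 49.7 Ftan -8.50 Frad 3.14 Fy 0.62 w 0.168 [-0.6   0.42  0.53  1.85 -0.25  0.95 -0.11]
fx mean -10.30846385443011 [-11.  -10.2  -9.  -11.1]
```

Emit:
move_arm(
  commands="0 0 0.30 -0.04 0 0 0;0 0 0 0 0 0 0;0 0 0 0 0 0 0",
)

```text
t: 9.65
eef_pos: [0.5856, 0.0509, 0.1856]
tool_rot: [-0.002, 0.758, 0.652, -0.002]
contact_force: [-10.3, 2.0, 2.1]
gripper_width: 0.166
```

```bash
python3 a.py
```

```text
t 9.65 th 1.4329 r 151.0 y 49.7 Ftan -10.07 Frad 3.53 Fy 0.44 w 0.166 [-0.59  0.42  0.53  1.84 -0.26  0.95 -0.11]
fx mean -9.954278027830963 [-10.3  -9.3 -10.  -10.2]
```

Emit:
move_arm(
  commands="0 0 0.30 -0.04 0 0 0;0 0 0 0 0 0 0;0 0 0 0 0 0 0",
)

```text
t: 10.1
eef_pos: [0.5888, 0.0504, 0.186]
tool_rot: [-0.001, 0.758, 0.652, -0.001]
contact_force: [-9.0, 2.5, 1.8]
gripper_width: 0.161
```

```bash
python3 a.py
```

```text
t 10.10 th 1.4550 r 151.0 y 49.7 Ftan -9.05 Frad 2.90 Fy 1.11 w 0.161 [-0.59  0.42  0.53  1.83 -0.26  0.96 -0.1 ]
fx mean -9.072977436689296 [-8.6 -9.4 -8.7 -9.6]
```

Emit:
move_arm(
  commands="0 0 0.30 -0.03 0 0 0;0 0 0 0 0 0 0;0 0 0 0 0 0 0",
)

```text
t: 10.55
eef_pos: [0.5919, 0.0499, 0.1864]
tool_rot: [-0.001, 0.758, 0.652, -0.001]
contact_force: [-9.0, 2.3, 2.0]
gripper_width: 0.165
```

```bash
python3 a.py
```

```text
t 10.55 th 1.4757 r 151.1 y 49.7 Ftan -8.97 Frad 2.89 Fy 0.92 w 0.165 [-0.59  0.43  0.53  1.83 -0.26  0.96 -0.1 ]
fx mean -8.944836853259774 [-9.  -8.6 -9.  -9.2]
```

Emit:
move_arm(
  commands="0 0 0.30 -0.02 0 0 0;0 0 0 0 0 0 0;0 0 0 0 0 0 0",
)

```text
t: 11.0
eef_pos: [0.595, 0.0494, 0.1866]
tool_rot: [-0.001, 0.758, 0.652, -0.001]
contact_force: [-8.8, 2.8, 1.8]
gripper_width: 0.164
```

```bash
python3 a.py
```

```text
t 11.00 th 1.4962 r 151.1 y 49.7 Ftan -9.00 Frad 2.43 Fy 1.39 w 0.164 [-0.58  0.43  0.52  1.82 -0.26  0.96 -0.1 ]
fx mean -9.103326320511341 [-9.4 -8.2 -9.5 -9.4]
```

```bash
python3 - <<'E'
from h import *
s=bot.read_camera("side")["img"][:,:,::-1]
cv2.imwrite("pics/s3.png",cv2.resize(s[120:220,200:320],None,fx=6,fy=6,interpolation=2))
E
```

```text
(no output)
```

View pics/s3.png

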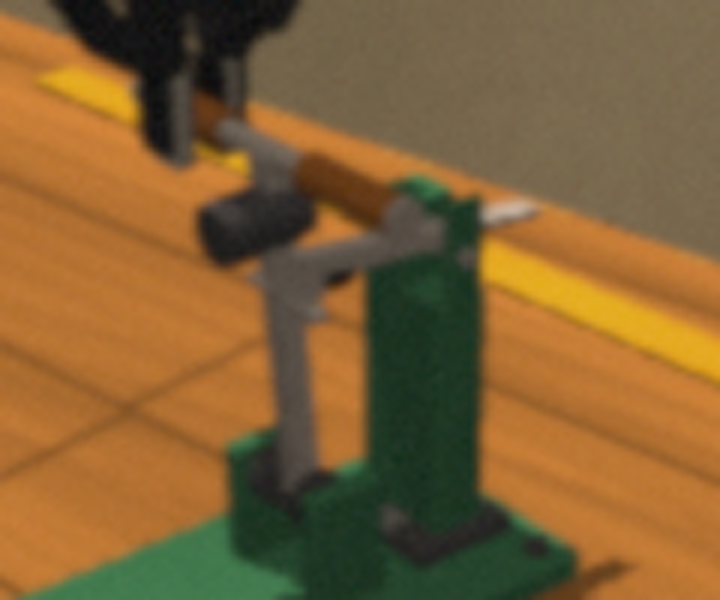

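The side crop shows the arm nearly upright and clear of the post, with the pin at about (315,310) under the catch lever and the nose tip near (265,275). It is not hooked yet. I'll go on in small steps.

Emit:
move_arm(
  commands="0 0 0.25 -0.02 0 0 0;0 0 0 0 0 0 0;0 0 0 0 0 0 0",
)

```text
t: 11.5
eef_pos: [0.5973, 0.049, 0.1868]
tool_rot: [-0.001, 0.758, 0.652, -0.001]
contact_force: [-8.0, 1.9, 1.6]
gripper_width: 0.161
```

```bash
python3 a.py
```

```text
t 11.50 th 1.5122 r 151.1 y 49.6 Ftan -8.12 Frad 2.12 Fy 0.70 w 0.161 [-0.58  0.44  0.52  1.81 -0.26  0.96 -0.1 ]
fx mean -8.890186761728838 [-9.6 -8.8 -8.5 -8.6]
```

Emit:
move_arm(
  commands="0 0 0.25 -0.01 0 0 0;0 0 0 0 0 0 0;0 0 0 0 0 0 0",
)

```text
t: 11.95
eef_pos: [0.5999, 0.0486, 0.1869]
tool_rot: [-0.001, 0.758, 0.652, -0.001]
contact_force: [-8.4, 1.6, 1.5]
gripper_width: 0.164
```

```bash
python3 a.py
```

```text
t 11.95 th 1.5291 r 151.1 y 49.6 Ftan -8.44 Frad 1.81 Fy 0.34 w 0.164 [-0.58  0.44  0.52  1.81 -0.26  0.97 -0.1 ]
fx mean -8.550287238697361 [-8.8 -8.5 -8.7 -8.2]
```

Emit:
move_arm(
  commands="0 0 0.25 0 0 0 0;0 0 0 0 0 0 0;0 0 0 0 0 0 0",
)

```text
t: 12.4
eef_pos: [0.6027, 0.0482, 0.1871]
tool_rot: [-0.001, 0.758, 0.652, -0.001]
contact_force: [-7.6, 1.7, 0.5]
gripper_width: 0.163
```

```bash
python3 a.py
```

```text
t 12.40 th 1.5481 r 151.1 y 49.7 Ftan -7.80 Frad 0.65 Fy 0.56 w 0.163 [-0.58  0.45  0.52  1.8  -0.26  0.97 -0.09]
fx mean -7.677589812971782 [-8.3 -7.9 -7.6 -6.9]
```

Emit:
move_arm(
  commands="0 0 0.2 0 0 0 0;0 0 0 0 0 0 0;0 0 0 0 0 0 0",
)

```text
t: 12.85
eef_pos: [0.6047, 0.0479, 0.1871]
tool_rot: [-0.001, 0.758, 0.652, -0.001]
contact_force: [-8.4, 1.9, 1.3]
gripper_width: 0.16
```

```bash
python3 a.py
```

```text
t 12.85 th 1.5616 r 151.1 y 49.6 Ftan -8.57 Frad 1.40 Fy 0.60 w 0.160 [-0.57  0.45  0.52  1.79 -0.27  0.97 -0.09]
fx mean -7.658430076823671 [-7.9 -7.8 -7.7 -7.2]
```

Emit:
move_arm(
  commands="0 0 0.2 0 0 0 0;0 0 0 0 0 0 0;0 0 0 0 0 0 0",
)

```text
t: 13.3
eef_pos: [0.6069, 0.0476, 0.1871]
tool_rot: [-0.001, 0.758, 0.652, -0.001]
contact_force: [-6.7, 0.7, -0.5]
gripper_width: 0.165
```

```bash
python3 a.py; python3 - <<'E'
from h import *
s=bot.read_camera("side")["img"][:,:,::-1]
cv2.imwrite("pics/s4.png",cv2.resize(s[145:195,230:290],None,fx=12,fy=12,interpolation=2))
E
```

```text
t 13.30 th 1.5763 r 151.1 y 49.7 Ftan -6.74 Frad -0.52 Fy -0.35 w 0.165 [-0.57  0.45  0.52  1.79 -0.27  0.97 -0.09]
fx mean -6.974654962579069 [-7.  -6.3 -7.5 -7.1]
```

View pics/s4.png

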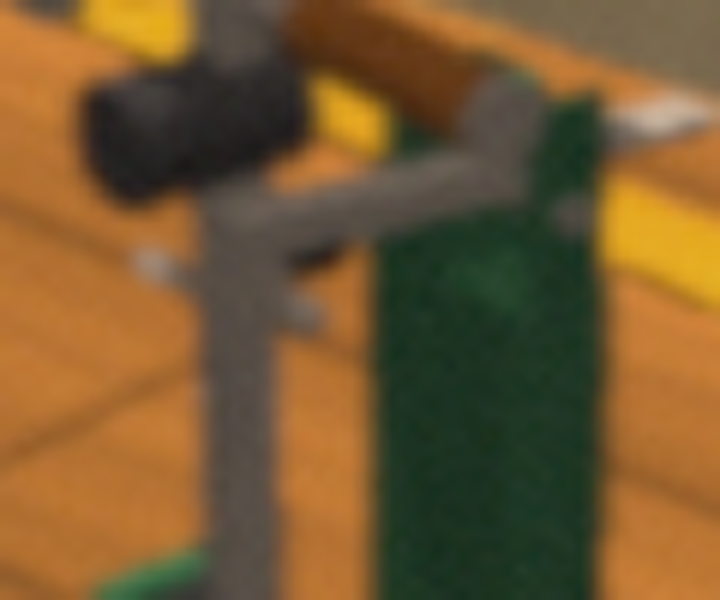

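The crop shows the catch lever riding on the pin, visibly less sloped than at the start. The buffer at (315,255) is just behind the bar. I'll track the lever's tail numerically as a second sign of hooking.

```bash
cat >> a.py <<'E'
s=bot.read_camera("side")["img"][:,:,::-1]
def tail(f):
    g=cv2.cvtColor(f[145:165,280:295],cv2.COLOR_BGR2HSV).astype(float); w=np.clip(g[:,:,2]-130,0,None)*(g[:,:,1]<60); i,j=np.indices(w.shape); return round((w*i).sum()/w.sum(),2),round((w*j).sum()/w.sum(),2),int(w.sum())
print("tail",tail(s),"start",tail(cv2.imread("pics/side0.png")))
E
python3 a.py
```

```text
t 13.55 th 1.5762 r 151.1 y 49.6 Ftan -7.72 Frad 0.45 Fy -0.03 w 0.163 [-0.57  0.45  0.52  1.79 -0.27  0.97 -0.09]
fx mean -6.892573408008219 [-7.6 -6.9 -6.7 -6.3]
tail (np.float64(9.53), np.float64(4.65), 289) start (np.float64(8.43), np.float64(4.21), 614)
```

Emit:
move_arm(
  commands="0 0 0.15 0 0 0 0;0 0 0 0 0 0 0;0 0 0 0 0 0 0",
)

```text
t: 14.05
eef_pos: [0.6085, 0.0472, 0.1871]
tool_rot: [-0.001, 0.758, 0.652, -0.001]
contact_force: [-6.8, 0.3, -0.0]
gripper_width: 0.162
```

```bash
python3 a.py
```

```text
t 14.05 th 1.5869 r 151.1 y 49.6 Ftan -6.75 Frad -0.13 Fy -0.75 w 0.162 [-0.57  0.45  0.52  1.79 -0.27  0.97 -0.09]
fx mean -6.734431006741587 [-7.1 -6.6 -6.5 -6.6]
tail (np.float64(9.19), np.float64(5.54), 215) start (np.float64(8.43), np.float64(4.21), 614)
```

Emit:
move_arm(
  commands="0 0 0.15 0 0 0 0;0 0 0 0 0 0 0;0 0 0 0 0 0 0",
)

```text
t: 14.55
eef_pos: [0.6098, 0.0471, 0.1871]
tool_rot: [-0.001, 0.758, 0.652, -0.001]
contact_force: [-6.7, 1.2, 0.6]
gripper_width: 0.163
```

```bash
python3 a.py
```

```text
t 14.55 th 1.5957 r 151.1 y 49.6 Ftan -6.79 Frad 0.44 Fy 0.14 w 0.163 [-0.57  0.46  0.52  1.78 -0.27  0.98 -0.09]
fx mean -6.909217048572358 [-7.7 -5.7 -6.9 -7.4]
tail (np.float64(7.85), np.float64(5.6), 418) start (np.float64(8.43), np.float64(4.21), 614)
```

```bash
python3 - <<'E'
from h import *
s=bot.read_camera("side")["img"][:,:,::-1]
a=cv2.imread("pics/s4.png"); b=cv2.imread("pics/side0.png")
f=lambda s:cv2.resize(s[145:195,230:295],None,fx=6,fy=6,interpolation=2)
a=cv2.resize(a,(360,300))
cv2.imwrite("pics/s5.png",np.vstack([np.hstack([cv2.copyMakeBorder(a,0,0,0,30,0),f(s)]),np.hstack([f(b),f(s)*0])]))
E
```

```text
(no output)
```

View pics/s5.png

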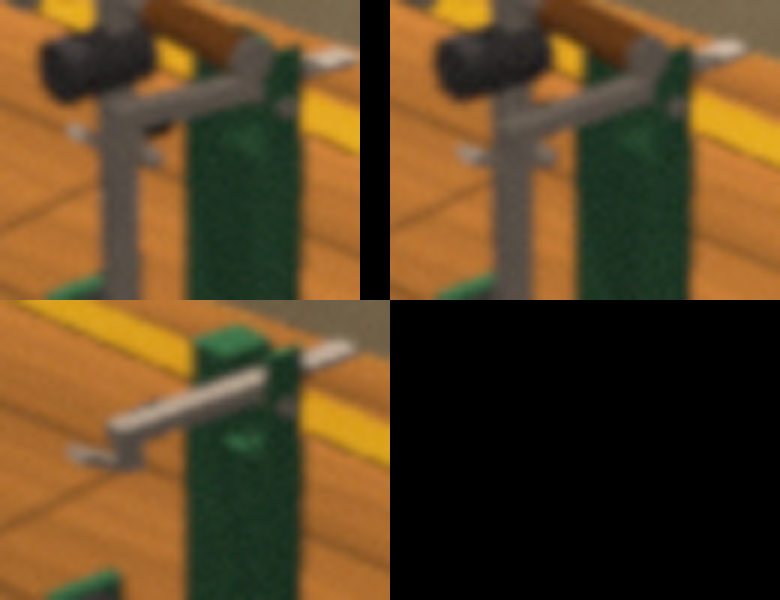

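The picture shows the nose back at its original height: tip at about (68,155), compared with (75,130) while lifted. The pin is now behind it at (155,155), so it is hooked. Now I ease forward.

Emit:
move_arm(
  commands="0 0 -0.05 0 0 0 0;0 0 -0.05 0 0 0 0;0 0 -0.05 0 0 0 0;0 0 0 0 0 0 0;0 0 0 0 0 0 0",
)

```text
t: 15.27
eef_pos: [0.6097, 0.0471, 0.187]
tool_rot: [0.0, 0.758, 0.652, 0.0]
contact_force: [-4.1, 0.6, 2.9]
gripper_width: 0.163
```

```bash
python3 a.py
```

```text
t 15.27 th 1.5941 r 151.1 y 49.6 Ftan -4.19 Frad 2.80 Fy -0.05 w 0.163 [-0.57  0.46  0.52  1.79 -0.27  0.97 -0.09]
fx mean -5.3074401632932355 [-4.9 -5.9 -5.9 -4.5]
tail (np.float64(8.05), np.float64(5.48), 456) start (np.float64(8.43), np.float64(4.21), 614)
```

Emit:
move_arm(
  commands="0 0 -0.05 0 0 0 0;0 0 -0.05 0 0 0 0;0 0 0 0 0 0 0;0 0 0 0 0 0 0",
)

```text
t: 15.85
eef_pos: [0.6094, 0.0473, 0.187]
tool_rot: [0.001, 0.758, 0.652, 0.001]
contact_force: [-2.6, -2.7, 4.8]
gripper_width: 0.165
```

```bash
python3 a.py
```

```text
t 15.85 th 1.5922 r 151.0 y 49.7 Ftan -2.30 Frad 4.72 Fy -3.07 w 0.165 [-0.57  0.45  0.52  1.79 -0.27  0.97 -0.09]
fx mean -2.225366664420894 [-1.8 -2.5 -2.  -2.5]
tail (np.float64(8.05), np.float64(5.25), 540) start (np.float64(8.43), np.float64(4.21), 614)
```

The arm stands still while the load falls to 2 N, so the catch is holding. A little more easing.

Emit:
move_arm(
  commands="0 0 -0.04 0 0 0 0;0 0 -0.03 0 0 0 0;0 0 0 0 0 0 0;0 0 0 0 0 0 0",
)

```text
t: 16.43
eef_pos: [0.6091, 0.0473, 0.187]
tool_rot: [0.001, 0.758, 0.652, 0.001]
contact_force: [0.3, -4.6, 5.3]
gripper_width: 0.166
```

```bash
python3 a.py; python3 -c "
from h import *
print(bot.get_obs()['contact_force'])"
```

```text
t 16.43 th 1.5902 r 151.0 y 49.7 Ftan 0.91 Frad 5.29 Fy -4.51 w 0.166 [-0.57  0.45  0.52  1.79 -0.27  0.97 -0.09]
fx mean 1.2166306474011717 [1.6 1.6 0.9 0.8]
tail (np.float64(8.14), np.float64(4.99), 593) start (np.float64(8.43), np.float64(4.21), 614)
[ 0.80832985 -4.14691404  5.05245801]
```

Emit:
move_arm(
  commands="0 0 0.03 0 0 0 0;0 0 0 0 0 0 0;0 0 0 0 0 0 0;0 0 0 0 0 0 0;0.19 0 0 0 0 0 0;0.21 0 0 0 0 0 0;0.23 0 0 0 0 0 0;0.25 0 0 0 0 0 0;0.27 0 0 0 0 0 0;0.30 0 0 0 0 0 0;0.33 0 0 0 0 0 0;0.36 0 0 0 0 0 0",
  force=20,
)

```text
t: 17.68
eef_pos: [0.6081, 0.0483, 0.1861]
tool_rot: [-0.0, 0.758, 0.652, -0.0]
contact_force: [0.4, -0.3, 1.2]
gripper_width: 0.361
```

```bash
python3 a.py; python3 - <<'E'
from h import *
s=bot.read_camera("side")["img"][:,:,::-1]
cv2.imwrite("pics/s6.png",cv2.resize(s[120:200,220:310],None,fx=7,fy=7,interpolation=2))
E
```

```text
t 17.68 th 1.5828 r 150.1 y 50.5 Ftan 0.48 Frad 1.23 Fy -0.24 w 0.361 [-0.57  0.45  0.52  1.79 -0.27  0.97 -0.09]
fx mean 0.42757792582647347 [0.7 0.5 0.4 0.1]
tail (np.float64(7.96), np.float64(5.18), 623) start (np.float64(8.43), np.float64(4.21), 614)
```

View pics/s6.png

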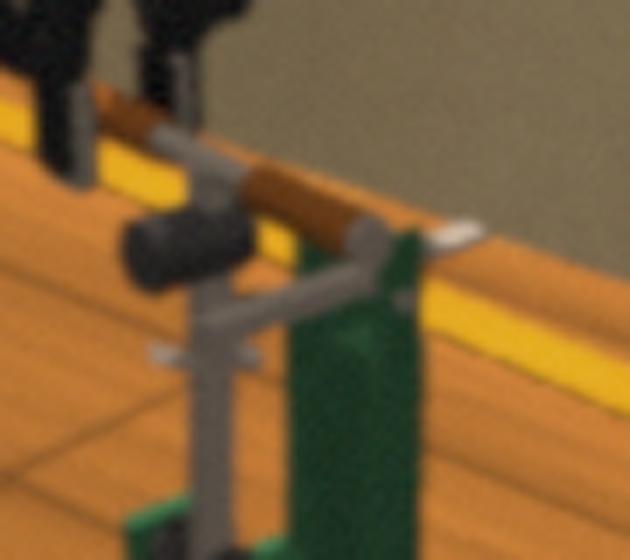

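Released: the arm stands by itself, with the nose at (165,355) in front of the pin at (245,355) and the fingers clear on both sides. Now I withdraw upward.

Emit:
move_arm(
  commands="0.5 0 0 0 0 0 0;0.6 0 0 0 0 0 0;0.6 0 0 -0.5 0 0 0;0.6 0 0 -1 0 0 0;0.6 0 0 -1 0 0 0;0.6 0 0 -1.5 0 0 0;0.6 0 0 -1.5 0 0 0;0.6 0 0 -1.5 0 0 0;0.6 0 0 -1.5 0 0 0;0.6 0 0 -1 0 0 0;0.6 0 0 0 0 0 0;0.6 0 0 0 0 0 0",
)

```text
t: 18.98
eef_pos: [0.6084, 0.0481, 0.2819]
tool_rot: [0.0, 0.758, 0.652, 0.001]
contact_force: [0.5, 0.5, -0.3]
gripper_width: 0.598
```

```bash
python3 a.py; python3 - <<'E'
from h import *
s=bot.read_camera("side")["img"][:,:,::-1]
cv2.imwrite("pics/s7.png",cv2.resize(s[90:350,140:400],None,fx=2.3,fy=2.3,interpolation=2))
E
```

```text
t 18.98 th 1.5795 r 245.9 y 50.4 Ftan 0.41 Frad -0.25 Fy 0.58 w 0.598 [-0.61  0.36  0.56  1.69 -0.21  1.15 -0.14]
fx mean -0.15446032773456314 [-0.2 -0.1  0.6 -0.9]
tail (np.float64(7.69), np.float64(6.08), 195) start (np.float64(8.43), np.float64(4.21), 614)
```

View pics/s7.png

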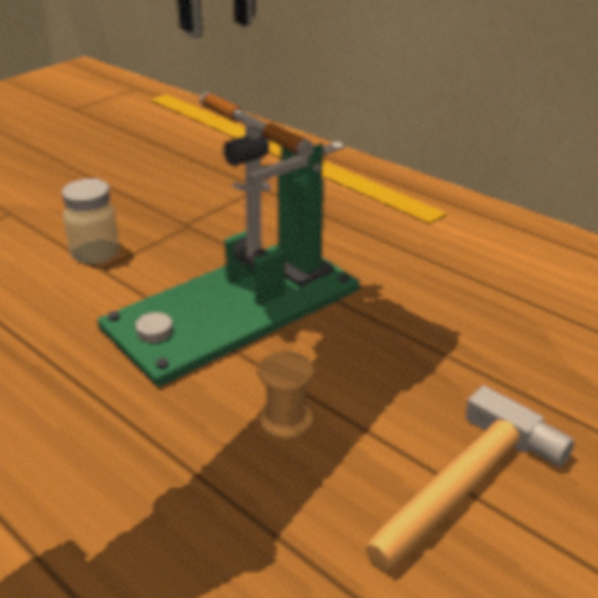

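The arm stands cocked, the gripper is well above it, and the jar, spool and hammer are in place.

```bash
python3 -c "from station import bot;print(bot.hand_in())"
```

```text
the job is handed in; nothing more can be done
None
```

The setter is cocked and handed in at about t = 19 s. The striker stands on its catch at roughly 1.59 rad and nothing is touching it. `hand_in` gave no verdict, so this rests on my own checks.

**How it was done:** I gripped the left handle from above and drew it along its arc in small steps. I then eased forward about 2 mm until the load at the handles fell from about 7 N to zero, opened the fingers slowly and lifted clear.

**Last checks:**
- **Catch holding:** while I eased off, the arm barely moved as the load fell, so the catch took it.
- **After release:** the side view shows the arm upright with the nose in front of the pin. The gripper is about 10 cm higher and the force reading is about 0.
- **Other objects:** the jar, spool and hammer look unmoved by eye; I didn't measure them.

**What disagreed:**
- **Force dip:** the extra 2 to 3.5 N from lifting the nose, and the dip at hooking, did not show clearly in the force readings. They drifted from about 10 N down to 7 N with roughly 0.5 to 1 N of noise.
- **How hooking was judged:** I relied on the side pictures, where the nose dropped back to its starting height. The load test above confirmed it.
- **Buffer:** there was no force rise from it, so it was not pressed noticeably.

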